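# Fit the sanding drum on the bench spindle sander

## Robot

A 6-joint arm with a two-finger parallel gripper is mounted at the origin on a cart in front of the work surface, level with it; the furniture and walls round the work are solid. World frame = base frame: x ahead of the robot, y to its left, z up, the work surface at z = 0. Lengths are in m, angles in rad, forces in N, time in s.
With the tool pointing down it reaches from about 0.35 to 0.925 m from the base axis. Payload 6.4 kg.
Tool frame: the origin (TCP) lies between the finger pads; the fingertips stand 11 mm ahead of it and the grasp point (between the pads) lies 8 mm behind it; z points along the fingers, y is the line along which they close (so a half turn about z gives the same grasp; the last joint's range is limited). The gripper opens to 94 mm and grips with 3 to 60 N. Pads are 16 mm wide; open, the fingers measure 119 mm over their backs; the gripper's body (75 mm by 177 mm) begins 78 mm behind the grasp point.
Start: joints at [0.959, 0.245, 1.558, -0, 1.339, -0.174], TCP at [0.276, 0.589, 0.216] pointing down, gripper open.
Joint ranges: [-3.13, 3.13], [-1.02, 2.26], [0.13, 2.54], [-0.95, 4.09], [0.21, 2.88], [-2.74, 2.74]. Speed limits (rad/s): [2.57, 2.57, 3.14, 3.14, 3.14, 3.14].

## Interface

Orientations are given as a rotation vector (axis times angle).
In Python, from rig import ctrl gives the robot as it stands.
- The arm moves only by the shell command python3 -m inch 'ROWS' [OPENING] [FORCE]. ROWS is JSON, a list of rows, each a list of 2 entries, a list of its own where there are three numbers: the shift along the tool's x, y, z as a fraction of full scale, then the turn about the tool's z as a fraction of full scale. In form: [[[tx, ty, tz], roll], ...]. A call has exactly 10 rows; each row shifts and turns the commanded pose from where the row before left it, along the tool's axes as they then stand; what a row does not reach is not made up. Full scale, the value 1, is 0.03 m for a shift and 45 degrees for a turn. A row lasts 1/12 s, in which the tool goes at most 41.7 mm and 7.16 degrees, less where a joint would pass 70% of its speed; a pose out of reach is approached as far as the arm can. A call with a number of a shift or a turn outside -1 to 1 is refused whole. A call with a gripper value outside its range is refused whole. OPENING is the opening, from 0 (shut) to 1 (fully open), set as the call begins (- or left out, the last holds). The fingers move at their own pace and stop on an object; FORCE is the grip in N (left out, the last holds). Time passes only in rows, so rows that do not move let the fingers close, or fill a call up. It gives the time, the measured TCP pose, the force, the opening and the grip force at its end, in the units of the state.
- ctrl.get_obs(): the state, without advancing time (a new reading comes with each control period).
- ctrl.snapshot(name): name is "side" or "top"; returns the picture (400x640x3 uint8, red, green, blue); there is no depth.
- ctrl.camera_params(name): a dict with "fx", "fy", "cx", "cy" (pixels), "extrinsics" (4x4, takes a point from world to camera coordinates). Camera axes: x right, y down, z forward; pixel columns grow to the right and rows downward; lengths in m; the calibration is good to about 2 mm. A picture is of the moment at which its call begins. camera_params takes no time and is no camera call.
- ctrl.job_done(): hands the job in; it is judged then, once.
Trained networks look in the newest picture that a camera, given by its name, has taken for a name from the list of things; names that differ only in an ending like _2 or _b are one class to them, and where a whole thing is asked for, a point or a joint stands for the part that bears it (a point fixed in the world has none). Each returns a list of dicts, best first, with "p" (0 to 1); they miss things now and then, are a little off and sometimes report something else, mostly with a low value. They report only what shows in the picture. A call takes as long as a camera call. They do not tell look-alikes from the thing itself.
- ctrl.outline_of(thing, camera): "region" (400x640 bool, what is visible of it) and "pixel" ([column, row] in pixels, amid what is visible of it).
- ctrl.tip_of(thing, camera): "pixel" ([column, row] in pixels: a listed point, or the origin of a listed thing).
The state is a dict: "time_s": time; "q": joint angles; "joint_velocities": joint speeds; "joint_torque": joint torques, N m; "ee_pos": TCP position; "tcp_rot": TCP orientation; "ft_force": force on the tool from outside, world axes, zero at the start; "torque": the same for the moment, N m; "opening": finger opening in m; "gripper_force": force on a finger pad.
Only numpy, scipy, OpenCV 4.12 (cv2) and the standard library are available. Lean on these libraries where they do the work, as an engineer would, in place of code of your own. Each camera call takes 0.05 s, during which the arm holds its last target. There are 200 camera calls.

## Task

Get the little spindle sander ready: first push its dust drawer fully shut, then pick up the sanding drum, turn it until its cross-shaped bore meshes with the splines of the spindle, and slide it fully home. Press the drum down on the sprung plate to the end of the plate's travel and finish while still holding the drum pressed down there with the gripper (do not let go: the nut would go on now). Leave the glue bottle, the roll of tape, the mug and the brush where they are.

Things in the scene. Friction and masses are not known exactly. Their poses are not given: they have to be found in the camera images.
- sander: Small bench spindle sander, fixed to the bench: blue body with an aluminium table, 164 x 164 mm, table top 70 mm above the bench. Origin on the bench under its centre and under the spindle; z up; its own -x is the front, where the dust drawer is.
- drawer_front (a point): Middle of the flat outer face of the grey dust drawer's front (120 mm wide, 44 mm high, from 14 to 58 mm above the bench; no projecting handle, only a flat black finger mark). The face is square to the sander's x axis; shut, it lies 88 mm in front of (at -x of) the sander's origin.
- dust_drawer (a joint): How far the dust drawer stands open, m: 0 shut (hard stop), 0.06 fully open; it slides towards the sander's -x, so it is shut by pushing it towards the sander's +x. Friction about 1.5 N, no spring.
- spindle_tip (a point): Top of the upright spindle, 137 mm above the bench. Its x and y axes lie along the four brass splines. From the top: steel pilot pin, 8 mm diameter, 19 mm long, end tapered; then from 118 mm above the bench down to the plate the splines, a cross 26 mm across with arms 8 mm thick and rounded crests. A brake holds the spindle: it turns only above 0.2 N m.
- thrust_plate (a joint): How far the round steel plate (48 mm across) at the foot of the spindle is pressed down, m: 0 up (its top 78 mm above the bench), 0.006 fully down on its stop (top 72 mm). Spring: 3 N to begin, about 10 N fully down.
- drum: Sanding drum, a red-brown cylinder 52 mm in diameter and 61 mm high with a bright hub, about 0.18 kg, standing upright on the bench. Origin at the centre of its underside, z up. A bore goes right through, a cross seen from above: two slots 10 mm wide and 30 mm long, along its own x and y axes; so it fits the splines at every quarter turn, to within about 4 degrees.
- glue_bottle: Glue bottle with an orange nozzle, 62 mm wide, 160 mm high, loose, bystander; origin under its middle.
- masking_tape: Roll of masking tape lying flat, 105 mm across, 19 mm high, loose, bystander; origin under its middle.
- mug: White dotted mug, 78 mm wide, 114 mm with its handle, 93 mm high, loose, bystander; origin under its middle.
- flat_brush: Flat glue brush lying down, 197 mm long, 43 mm wide, 11 mm high, loose, bystander; origin under its middle.
Not all that is in view belongs to the job. Leave any blue or orange look-alike of the drum alone.

How it is judged:
On the way, in this order (a step that is already met when the one before it is completed fails the run):
1. the dust drawer is shut (within 5 mm) (value of joint dust_drawer below 0.005 m), for 0.2 s.
2. the drum is meshed on the spindle and pressed down on the plate (horizontal distance between drum and spindle_tip below 0.004 m and z of drum in the frame of sander below 0.0755 m and angle between drum's own z axis and vertical below 0.06 rad and value of joint thrust_plate above 0.0042 m and value of joint dust_drawer below 0.005 m), for 0.2 s.
At the end, for the whole second after the job is handed in: Dust drawer shut within 5 mm; drum upright (3 degrees) on the spindle, within 4 mm of its axis, its underside at most 75.5 mm above the bench; thrust plate pressed down at least 4.2 of its 6 mm; the gripper's fingers still on the drum with more than 2 N, and the drum at rest (all of step 2 and contact force between the fingers and drum above 2 N and linear speed of drum below 0.02 m/s); the arm keeps its last pose, push and grip.
It fails at once if the glue bottle is moved more than 30 mm (distance of glue_bottle from where it was at the start of the episode above 0.03 m).
It fails at once if the masking tape is moved more than 30 mm (distance of masking_tape from where it was at the start of the episode above 0.03 m).
It fails at once if the mug is moved more than 30 mm (distance of mug from where it was at the start of the episode above 0.03 m).
It fails at once if the flat brush is moved more than 30 mm (distance of flat_brush from where it was at the start of the episode above 0.03 m).
It also fails if it takes over 61 s, if anything falls off the work surface, if the arm or the gripper's body presses on something with over 40 N, if the wrist force passes 120 N, or if a joint passes its speed limit or range.

## Working session

There is one attempt and no reset: what is moved stays moved. The work goes in short steps, Python scripts to look and compute and a shell command to move; the robot and the scene stay as the last step left them, time stands still between calls to the robot, and variables do not carry over. Pictures are saved under pics/ and viewed, at most 10 in all, crops included, and the job is handed in when it is done.

```bash
ls; mkdir -p pics; cat > h.py <<'E'
import numpy as np, cv2
from rig import ctrl
from scipy.spatial.transform import Rotation as R
def snap(n,f):
    im=np.asarray(ctrl.snapshot(n)); cv2.imwrite('pics/'+f,im[:,:,::-1]); return im
def proj(n,P):
    c=ctrl.camera_params(n);E=np.array(c['extrinsics']);p=E[:3,:3]@np.asarray(P,float)+E[:3,3]
    return np.array([c['fx']*p[0]/p[2]+c['cx'],c['fy']*p[1]/p[2]+c['cy']])
def back(n,px,z):
    c=ctrl.camera_params(n);E=np.array(c['extrinsics']);d=E[:3,:3].T@np.array([(px[0]-c['cx'])/c['fx'],(px[1]-c['cy'])/c['fy'],1.])
    o=-E[:3,:3].T@E[:3,3]; return o+d*(z-o[2])/d[2]
E
python3 - <<'E'
from h import *
for n in('top','side'):
    snap(n,n+'0.png'); c=ctrl.camera_params(n);E=np.array(c['extrinsics']);print(n,c['fx'],-E[:3,:3].T@E[:3,3],E[2,:3])
    for t in('spindle_tip','drawer_front','drum','sander','glue_bottle','mug','masking_tape','flat_brush'):
        for d in ctrl.tip_of(t,n)[:4]:
            z={'spindle_tip':.137,'drawer_front':.036}.get(t,0)
            print(t,round(d['p'],2),np.round(d['pixel'],1),back(n,d['pixel'],z).round(4))
o=ctrl.get_obs();print(o['time_s'],o['ee_pos'],R.from_rotvec(o['tcp_rot']).as_matrix().round(3),o['opening'])
E
```

```text
pics
top 449.16209556606907 [0.36655526 0.26480769 1.02810485] [ 0.17198129 -0.02132523 -0.98486937]
spindle_tip 0.63 [433.6 170.4] [0.5794 0.0081 0.137 ]
drawer_front 0.6 [422.4 230.7] [0.4661 0.0124 0.036 ]
drum 0.86 [291.2 207.5] [0.5277 0.3052 0.    ]
drum 0.86 [328.7 230.1] [0.4741 0.2194 0.    ]
drum 0.76 [244.2 254.2] [0.4218 0.4123 0.    ]
drum 0.7 [282.6 247.2] [0.4364 0.3252 0.    ]
sander 0.75 [414.1 186.6] [0.5737 0.017  0.    ]
glue_bottle 0.98 [246.3 153.9] [0.657  0.4103 0.    ]
mug 0.75 [198.7 184.5] [0.5846 0.5198 0.    ]
masking_tape 0.71 [304.3 147.8] [0.6705 0.2734 0.    ]
flat_brush 0.69 [325.7 296.9] [0.3241 0.2291 0.    ]
side 391.5616256884415 [ 0.55228969 -0.55312262  0.44689175] [-0.04142331  0.92660725 -0.37374204]
spindle_tip 0.86 [345.9 242.9] [0.5746 0.0288 0.137 ]
drawer_front 0.66 [278.9 301. ] [0.4596 0.0059 0.036 ]
drawer_front 0.65 [342.  206.2] [0.5782 0.4291 0.036 ]
drawer_front 0.23 [347.4 243.2] [0.5852 0.217  0.036 ]
drum 0.96 [287.1 233.2] [ 0.4368  0.3376 -0.    ]
drum 0.89 [324.2 238.7] [0.5318 0.3077 0.    ]
drum 0.84 [287.  223.9] [0.4306 0.393  0.    ]
drum 0.84 [299.  256.3] [0.4763 0.2213 0.    ]
sander 0.97 [344.  312.7] [0.5725 0.0223 0.    ]
glue_bottle 0.68 [374.3 223.6] [0.6634 0.3949 0.    ]
mug 0.87 [346.4 207.6] [0.5931 0.5045 0.    ]
masking_tape 0.6 [383.4 245.1] [0.673  0.2754 0.    ]
masking_tape 0.5 [373.  221.1] [0.6615 0.4107 0.    ]
flat_brush 0.56 [233.6 255. ] [0.3254 0.2262 0.    ]
0.9 [0.27557836 0.58870929 0.21649526] [[-0.906  0.424  0.   ]
 [ 0.424  0.906  0.   ]
 [-0.     0.    -1.   ]] 0.09413377622343021
```

```bash
python3 - <<'E'
import cv2
a=cv2.imread('pics/top0.png')[120:330,160:480];cv2.imwrite('pics/c1.png',cv2.resize(a,None,fx=2.5,fy=2.5,interpolation=3))
a=cv2.imread('pics/side0.png')[150:370,200:440];cv2.imwrite('pics/c2.png',cv2.resize(a,None,fx=2.7,fy=2.7,interpolation=3))
E
```

```text
(no output)
```

View pics/c1.png

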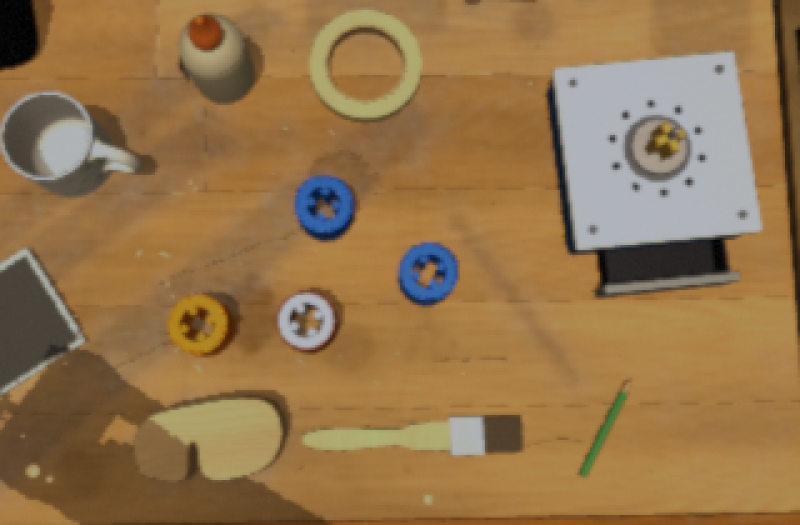

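View pics/c2.png

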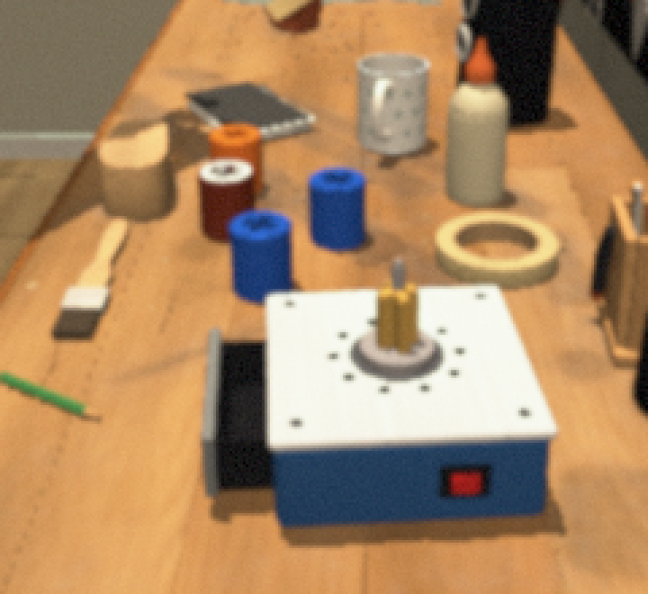

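The candidates are blue at (291,207) and (329,230), orange at (244,254), and a drum at (283,247). The last one has a red-brown side and a bright hub in both enlarged crops, so it matches the description. The drawer is open towards the robot. Next I'll fit the angles.

```bash
cat > fit.py <<'E'
from h import *
from scipy.optimize import minimize
def poly_mask(n,polys,sub=8,box=None):
    x0,y0,x1,y1=box; m=np.zeros(((y1-y0)*sub,(x1-x0)*sub),np.uint8)
    for P in polys:
        q=np.array([proj(n,p) for p in P]); h=cv2.convexHull(((q+.5-[x0,y0])*sub).astype(np.float32))
        cv2.fillConvexPoly(m,h.round().astype(np.int32),1)
    return cv2.resize(m.astype(np.float32),(x1-x0,y1-y0),interpolation=cv2.INTER_AREA)
def prism(x,y,a,sx,sy,z0,z1):
    c,s=np.cos(a),np.sin(a)
    return [[x+c*u-s*v,y+s*u+c*v,z] for z in(z0,z1) for u,v in((sx,sy),(-sx,sy),(-sx,-sy),(sx,-sy))]
def cross(x,y,a,L,W,z0,z1): return [prism(x,y,a,L/2,W/2,z0,z1),prism(x,y,a,W/2,L/2,z0,z1)]
def fit(obs,shape,p0,angs,da=(.003,)):
    best=[]
    for a in angs:
        f=lambda p: sum(((poly_mask(n,shape(p[0],p[1],p[2]),box=b)-m)**2).sum() for n,b,m in obs)
        r=minimize(f,[*p0,a],method='Nelder-Mead',options=dict(initial_simplex=[[*p0,a],[p0[0]+.004,p0[1],a],[p0[0],p0[1]+.004,a],[*p0,a+.15]],maxiter=90))
        best.append((r.fun,*r.x))
    return sorted(best)
E
python3 - <<'E'
from fit import *
T=cv2.imread('pics/top0.png').astype(float);S=cv2.imread('pics/side0.png').astype(float)
A=np.deg2rad(np.arange(0,90,18))
# table top
obs=[]
for n,I,b in(('top',T,(370,130,480,230)),('side',S,(285,245,420,325))):
    c=I[b[1]:b[3],b[0]:b[2]]; m=((c.min(2)>110)).astype(np.uint8)
    m=cv2.morphologyEx(m,cv2.MORPH_OPEN,np.ones((3,3)));cs,_=cv2.findContours(m,0,2);k=max(cs,key=cv2.contourArea);m[:]=0;cv2.drawContours(m,[k],0,1,-1);obs.append((n,b,m.astype(np.float32)))
for i in(0,1): print('table',obs[i][0],obs[i][2].sum(),np.round(fit([obs[i]],lambda x,y,a:[prism(x,y,a,.082,.082,.07,.07)],(.577,.018),np.deg2rad([-8,0,8]))[0],4))
# splines
obs=[]
for n,I,b in(('top',T,(415,160,440,190)),('side',S,(332,240,362,285))):
    c=I[b[1]:b[3],b[0]:b[2]]; m=np.clip((c[:,:,2]-c[:,:,0]-35)/50,0,1);obs.append((n,b,m.astype(np.float32)))
for o in([obs[0]],[obs[1]],obs):
    print('spl',[o_[2].sum() for o_ in o]);print(np.round(fit(o,lambda x,y,a:cross(x,y,a,.026,.008,.079,.118),(.577,.018),A)[:3],4))
# drum bore
b=(268,234,299,262);c=T[b[1]:b[3],b[0]:b[2]]
P=back('top',(283,248),.061);print('top',P)
m=1-np.clip((c.min(2)-90)/70,0,1)
yy,xx=np.mgrid[b[1]:b[3],b[0]:b[2]];
q=np.array([[back('top',(x,y),.061) for x,y in zip(r,s)] for r,s in zip(xx,yy)])
cen=P[:2]
for _ in range(5):
    w=m*(np.hypot(*(q[...,:2]-cen).transpose(2,0,1))<.019);cen=(q[...,:2]*w[...,None]).sum((0,1))/w.sum()
print('cen',cen)
d=(q[...,0]-cen[0])+1j*(q[...,1]-cen[1]);w=m*(abs(d)<.018)
print('ang',np.rad2deg(np.angle((w*d**4).sum()))/4)
print(np.round(fit([('top',b,(m*(abs(d)<.02)).astype(np.float32))],lambda x,y,a:cross(x,y,a,.03,.01,.061,.061),cen,A)[:3],4))
v=np.hstack([cv2.resize(T[160:190,410:445],(400,343),interpolation=2),cv2.resize(T[232:264,266:301],(400,343),interpolation=2)]);cv2.imwrite('pics/c3.png',v)
E
```

```text
table top 5441.0 [2.78965e+01 5.76300e-01 1.54000e-02 8.65000e-02]Traceback (most recent call last):
  File "<stdin>", line 9, in <module>
  File "fit.py", line 17, in fit
    r=minimize(f,[*p0,a],method='Nelder-Mead',options=dict(initial_simplex=[[*p0,a],[p0[0]+.004,p0[1],a],[p0[0],p0[1]+.004,a],[*p0,a+.15]],maxiter=90))
    res = _minimize_neldermead(fun, x0, args, callback, bounds=bounds,
                               **options)
    fxcc = func(xcc)
    fx = function(np.copy(x), *(wrapper_args + args))
  File "fit.py", line 16, in <lambda>
    f=lambda p: sum(((poly_mask(n,shape(p[0],p[1],p[2]),box=b)-m)**2).sum() for n,b,m in obs)
                ~~~^^^^^^^^^^^^^^^^^^^^^^^^^^^^^^^^^^^^^^^^^^^^^^^^^^^^^^^^^^^^^^^^^^^^^^^^^^
  File "fit.py", line 16, in <genexpr>
    f=lambda p: sum(((poly_mask(n,shape(p[0],p[1],p[2]),box=b)-m)**2).sum() for n,b,m in obs)
                      ~~~~~~~~~^^^^^^^^^^^^^^^^^^^^^^^^^^^^^^^
  File "fit.py", line 6, in poly_mask
    q=np.array([proj(n,p) for p in P]); h=cv2.convexHull(((q+.5-[x0,y0])*sub).astype(np.float32))
                ~~~~^^^^^
  File "h.py", line 7, in proj
    c=ctrl.camera_params(n);E=np.array(c['extrinsics']);p=E[:3,:3]@np.asarray(P,float)+E[:3,3]
ValueError: time passes only in moves, steps and waits
```

```bash
python3 - <<'E'
s=open('h.py').read()
s=s.replace("def snap","import functools,os,pickle\ndef P_():\n    if not os.path.exists('cam.pkl'): pickle.dump({n:ctrl.camera_params(n) for n in('top','side')},open('cam.pkl','wb'))\n    return pickle.load(open('cam.pkl','rb'))\nCAM=P_()\ndef snap",1).replace("c=ctrl.camera_params(n)","c=CAM[n]")
open('h.py','w').write(s)
E
cat > meas.py <<'E'
from fit import *
T=cv2.imread('pics/top0.png').astype(float);S=cv2.imread('pics/side0.png').astype(float)
A=np.deg2rad(np.arange(0,90,18))
obs=[]
for n,I,b in(('top',T,(370,130,480,230)),('side',S,(285,245,420,325))):
    c=I[b[1]:b[3],b[0]:b[2]]; m=((c.min(2)>110)).astype(np.uint8)
    m=cv2.morphologyEx(m,cv2.MORPH_OPEN,np.ones((3,3)));cs,_=cv2.findContours(m,0,2);k=max(cs,key=cv2.contourArea);m[:]=0;cv2.drawContours(m,[k],0,1,-1);obs.append((n,b,m.astype(np.float32)))
for i in(0,1): print('table',obs[i][0],obs[i][2].sum(),np.round(fit([obs[i]],lambda x,y,a:[prism(x,y,a,.082,.082,.07,.07)],(.577,.018),np.deg2rad([-8,0,8]))[0],4))
obs=[]
for n,I,b in(('top',T,(415,160,440,190)),('side',S,(332,240,362,285))):
    c=I[b[1]:b[3],b[0]:b[2]]; m=np.clip((c[:,:,2]-c[:,:,0]-35)/50,0,1);obs.append((n,b,m.astype(np.float32)))
for o in([obs[0]],[obs[1]],obs):
    print('spl',[o_[2].sum() for o_ in o]);print(np.round(fit(o,lambda x,y,a:cross(x,y,a,.026,.008,.079,.118),(.577,.018),A)[:3],4))
b=(268,234,299,262);c=T[b[1]:b[3],b[0]:b[2]]
P=back('top',(283,248),.061);print('top',P)
m=1-np.clip((c.min(2)-90)/70,0,1)
yy,xx=np.mgrid[b[1]:b[3],b[0]:b[2]];
q=np.array([[back('top',(x,y),.061) for x,y in zip(r,s)] for r,s in zip(xx,yy)])
cen=P[:2]
for _ in range(5):
    w=m*(np.hypot(*(q[...,:2]-cen).transpose(2,0,1))<.019);cen=(q[...,:2]*w[...,None]).sum((0,1))/w.sum()
print('cen',cen)
d=(q[...,0]-cen[0])+1j*(q[...,1]-cen[1]);w=m*(abs(d)<.018)
print('ang',np.rad2deg(np.angle((w*d**4).sum()))/4)
print(np.round(fit([('top',b,(m*(abs(d)<.02)).astype(np.float32))],lambda x,y,a:cross(x,y,a,.03,.01,.061,.061),cen,A)[:3],4))
v=np.hstack([cv2.resize(T[160:190,410:445],(400,343),interpolation=2),cv2.resize(T[232:264,266:301],(400,343),interpolation=2)]);cv2.imwrite('pics/c3.png',v)
E
python3 meas.py
```

```text
table top 5441.0 [2.78965e+01 5.76300e-01 1.54000e-02 8.65000e-02]
table side 5495.0 [5.589028e+02 5.772000e-01 1.080000e-02 8.250000e-02]
spl [np.float32(83.98)]
[[5.34902e+01 5.76200e-01 1.46000e-02 4.74600e-01]
 [5.39539e+01 5.77600e-01 1.34000e-02 4.91200e-01]
 [5.40709e+01 5.76600e-01 1.43000e-02 2.10280e+00]]
spl [np.float32(747.8)]
[[3.861486e+02 5.762000e-01 2.210000e-02 7.028000e-01]
 [3.862209e+02 5.761000e-01 2.210000e-02 7.025000e-01]
 [3.863578e+02 5.761000e-01 2.170000e-02 7.026000e-01]]
spl [np.float32(83.98), np.float32(747.8)]
[[4.681340e+02 5.759000e-01 1.710000e-02 6.744000e-01]
 [4.683463e+02 5.760000e-01 1.730000e-02 6.838000e-01]
 [4.707712e+02 5.757000e-01 1.750000e-02 7.450000e-01]]
top [0.4305515  0.32080178 0.061     ]
cen [0.43140837 0.32320528]
ang -19.533418787401725
[[ 4.9129  0.4314  0.3232 -0.347 ]
 [ 5.0252  0.4314  0.3232  1.234 ]
 [ 5.0255  0.4312  0.3232  1.2129]][ WARN:0@3.676] global loadsave.cpp:1063 imwrite_ Unsupported depth image for selected encoder is fallbacked to CV_8U.
```

View pics/c3.png

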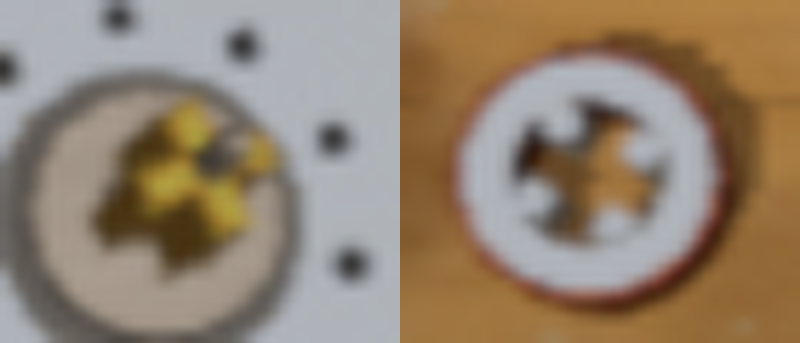

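```bash
python3 - <<'E'
from fit import *
T=cv2.imread('pics/top0.png').astype(float);S=cv2.imread('pics/side0.png').astype(float)
A=np.deg2rad(np.arange(0,90,15))
obs=[]
for n,I,b in(('top',T,(415,164,440,188)),('side',S,(335,250,361,284))):
    c=I[b[1]:b[3],b[0]:b[2]]; r=(c[:,:,2]-c[:,:,0])/c[:,:,2].clip(20); m=np.clip((r-.22)/.3,0,1).astype(np.float32);obs.append((n,b,m))
    print(n,m.sum()); 
    if n=='top': tf=(m*np.clip((c[:,:,2]-100)/60,0,1)).astype(np.float32); print(tf.sum())
f=lambda x,y,a:cross(x,y,a,.026,.008,.078,.118)
for nm,o in(('top',[obs[0]]),('side',[obs[1]]),('both',obs)):
    print(nm);print(np.round(fit(o,f,(.577,.013),A)[:3],4))
print('face');print(np.round(fit([('top',obs[0][1],tf)],lambda x,y,a:cross(x,y,a,.026,.008,.118,.118),(.577,.013),A)[:3],4))
arms=[back('top',(410+x/11.43-.5,160+y/11.43-.5),.118)[:2] for x,y in((190,120),(265,155),(225,205),(155,185))]
arms=np.array(arms);c=arms.mean(0);d=(arms-c)@[1,1j];print(c,np.rad2deg(np.angle((d**4).sum()))/4,np.rad2deg(np.angle(d)),abs(d))
v=np.hstack([cv2.resize(o[2]*255,(300,350),interpolation=0) for o in obs]);cv2.imwrite('pics/c4.png',v)
E
```

```text
top 129.99341
52.457664
side 462.20782
top
[[1.96664e+01 5.76800e-01 1.52000e-02 3.63500e-01]
 [1.97358e+01 5.76600e-01 1.52000e-02 3.43600e-01]
 [1.97730e+01 5.76600e-01 1.52000e-02 3.42200e-01]]
side
[[1.017871e+02 5.760000e-01 2.320000e-02 7.201000e-01]
 [1.018244e+02 5.760000e-01 2.320000e-02 7.178000e-01]
 [1.018802e+02 5.761000e-01 2.280000e-02 7.152000e-01]]
both
[[1.617319e+02 5.760000e-01 1.760000e-02 7.245000e-01]
 [1.617887e+02 5.759000e-01 1.750000e-02 6.741000e-01]
 [1.620105e+02 5.759000e-01 1.760000e-02 6.965000e-01]]
face
[[1.85975e+01 5.75700e-01 1.55000e-02 1.90820e+00]
 [1.86884e+01 5.75700e-01 1.53000e-02 3.39800e-01]
 [1.87110e+01 5.75800e-01 1.53000e-02 3.34500e-01]]
[0.57627889 0.01536364] 15.976195010255887 [  18.70666417  -79.24926611 -160.65142515  108.68259564] [0.00918658 0.01063754 0.00771917 0.01062163][ WARN:0@2.793] global loadsave.cpp:1063 imwrite_ Unsupported depth image for selected encoder is fallbacked to CV_8U.
```

```bash
cat > go.py <<'E'
import sys
from h import *
# usage: go.py x y z [psi_deg of tool y]
x,y,z=map(float,sys.argv[1:4]);o=ctrl.get_obs();M=R.from_rotvec(o['tcp_rot']).as_matrix()
psi=np.rad2deg(np.arctan2(M[1,1],M[0,1]));d=M.T@(np.array([x,y,z])-o['ee_pos'])
print('t',round(o['time_s'],2),'pos',np.round(o['ee_pos'],4),'psi',psi.round(2),'tilt',np.rad2deg(np.arccos(-M[2,2])).round(2),'F',np.round(o['ft_force'],1),'T',np.round(o['torque'],2),'open',round(o['opening'],4),'gf',o['gripper_force'])
print('tool mm',(d*1e3).round(1),'scale units',(d/.03).round(2))
if len(sys.argv)>4: print('roll deg',(psi-float(sys.argv[4])))
E
python3 -m inch '[[[0,0,0],-0.133],[[0,0,0],-0.133],[[0,0,0],-0.133],[[0,0,0],-0.133],[[0,0,0],-0.133],[[-0.15,-0.99,0],0],[[-0.15,-0.99,0],0],[[-0.15,-0.99,0],0],[[-0.15,-0.99,0],0],[[-0.15,-0.99,0],0]]' 0
python3 go.py .417 .0017 .033 94.9
```

```text
time_s: 1.73
ee_pos: [0.3106, 0.4414, 0.2165]
tcp_rot: [-0.133, 3.139, 0.0]
ft_force: [0.8, 0.4, 0.6]
opening: 0.0308
gripper_force: 0.0
t 1.73 pos [0.3106 0.4414 0.2165] psi 94.87 tilt 0.01 F [0.8 0.4 0.6] T [ 0.04 -0.07  0.05] open 0.0308 gf 0.0
tool mm [ -68.7 -447.1  183.5] scale units [ -2.29 -14.9    6.12]
roll deg -0.031588697447773484
```

```bash
python3 -m inch '[[[-0.15,-0.99,0],0],[[-0.15,-0.99,0],0],[[-0.15,-0.99,0],0],[[-0.15,-0.99,0],0],[[-0.15,-0.99,0],0],[[-0.15,-0.99,0],0],[[-0.15,-0.99,0],0],[[-0.15,-0.99,0],0],[[-0.15,-0.99,0],0],[[-0.15,-0.99,0],0]]' >/dev/null
python3 -m inch '[[[-0.15,-0.99,0],0],[[-0.15,-0.99,0],0],[[-0.15,-0.99,0],0],[[-0.15,-0.99,0],0],[[-0.15,-0.99,0.2],0],[[0,0,0.95],0],[[0,0,0.95],0],[[0,0,0.95],0],[[0,0,0.95],0],[[0,0,0.95],0]]' >/dev/null
python3 go.py .417 .0017 .033 94.9
```

```text
t 3.4 pos [0.4155 0.0043 0.0671] psi 94.82 tilt 0.07 F [0.8 0.1 0.2] T [ 0.05 -0.06 -0.  ] open 0.0005 gf 0.0
tool mm [-1.2 -2.7 34.1] scale units [-0.04 -0.09  1.14]
roll deg -0.07976100399108077
```

```bash
python3 -m inch '[[[0,-0.09,0.6],0],[[0,0,0.55],0],[[-0.4,0,0],0],[[-0.4,0,0],0],[[-0.3,0,0],0],[[-0.25,0,0],0],[[-0.2,0,0],0],[[-0.15,0,0],0],[[-0.15,0,0],0],[[0,0,0],0]]'
python3 go.py .4807 .0071 .033 94.9
```

```text
time_s: 4.23
ee_pos: [0.4718, 0.0064, 0.0338]
tcp_rot: [-0.133, 3.138, -0.0]
ft_force: [0.3, -0.2, 1.0]
opening: 0.0004
gripper_force: 0.0
t 4.23 pos [0.4718 0.0064 0.0338] psi 94.84 tilt 0.07 F [ 0.3 -0.2  1. ] T [ 0.04 -0.06  0.  ] open 0.0004 gf 0.0
tool mm [-8.9 -0.1  0.8] scale units [-0.3  -0.    0.03]
roll deg -0.05827046217828524
```

```bash
python3 -m inch '[[[-0.1,0,0],0],[[-0.1,0,0],0],[[-0.07,0,0],0],[[-0.07,0,0],0],[[0,0,0],0],[[0,0,0],0],[[0,0,0],0],[[0,0,0],0],[[0,0,0],0],[[0,0,0],0]]'
python3 - <<'E'
from h import *
import cv2
snap('top','t1.png');a=cv2.imread('pics/t1.png')[130:270,350:490];cv2.imwrite('pics/t1c.png',cv2.resize(a,None,fx=4,fy=4,interpolation=3))
E
```

```text
time_s: 5.07
ee_pos: [0.4788, 0.0072, 0.0334]
tcp_rot: [0.134, -3.132, -0.0]
ft_force: [-10.8, -2.1, 9.1]
opening: 0.0005
gripper_force: 5.6
```

View pics/t1c.png

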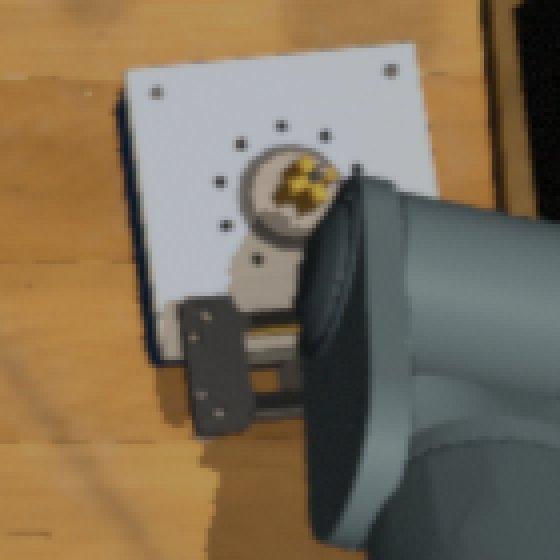

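```bash
python3 -m inch '[[[0.5,0,0],0],[[0.7,0,0],0],[[0,0,-0.9],0],[[0,0,-0.9],0],[[0,0,-0.9],0],[[0,0,-0.9],0],[[0,0,-0.9],0.15],[[0,0,0],0.15],[[0,0,0],0.15],[[0,0,0],0.15]]' 0.8
python3 - <<'E'
from fit import *
T=cv2.imread('pics/top0.png').astype(float);S=cv2.imread('pics/side0.png').astype(float)
t=np.linspace(0,2*np.pi,40)
cyl=lambda x,y,a:[[[x+.026*np.cos(k),y+.026*np.sin(k),z] for z in(0,.061) for k in t]]
# top view: grabcut-like mask from non-wood (white or dark red)
obs=[]
for n,I,b in(('side',S,(270,206,298,242)),('top',T,(266,230,300,266))):
    init=np.round(poly_mask(n,cyl(.434,.323,0),box=b)).astype(np.uint8)
    g=np.where(cv2.erode(init,np.ones((5,5)))>0,1,np.where(cv2.dilate(init,np.ones((5,5)))>0,3,0)).astype(np.uint8)
    im=I[b[1]:b[3],b[0]:b[2]].astype(np.uint8).copy()
    cv2.grabCut(im,g,None,np.zeros((1,65)),np.zeros((1,65)),4,cv2.GC_INIT_WITH_MASK)
    m=(g%2==1).astype(np.float32);obs.append((n,b,m));print(n,m.sum())
    f=fit([obs[-1]],cyl,(.434,.323),[0]);print(np.round(f,4))
print(np.round(fit(obs,cyl,(.434,.323),[0]),4))
E
python3 go.py .4314 .3232 .15 45
```

```text
time_s: 5.95
ee_pos: [0.4461, 0.0041, 0.1696]
tcp_rot: [0.612, 3.078, 0.0]
ft_force: [-0.1, -0.0, 0.0]
opening: 0.0638
gripper_force: 0.0
side 721.0
[[9.40916e+01 4.37200e-01 3.19300e-01 1.88000e-02]]
top 395.0
[[9.19565e+01 4.33000e-01 3.25000e-01 5.54000e-02]]
[[1.943916e+02 4.340000e-01 3.235000e-01 2.250000e-02]]
t 5.95 pos [0.4461 0.0041 0.1696] psi 67.5 tilt 0.19 F [-0.1 -0.   0. ] T [ 0.03 -0.07 -0.02] open 0.0638 gf 0.0
tool mm [135.8 289.1  19.4] scale units [4.53 9.64 0.65]
roll deg 22.503193661394988
```

```bash
python3 -m inch '[[[0,0,0],0.125],[[0,0,0],0.125],[[0,0,0],0.125],[[0,0,0],0.125],[[0.65,0.6,0],0],[[0.65,0.6,0],0],[[0.65,0.6,0],0],[[0.65,0.6,0],0],[[0.65,0.6,0],0],[[0.65,0.6,0],0]]'>/dev/null
python3 -m inch '[[[0.65,0.6,0],0],[[0.65,0.6,0],0],[[0.65,0.6,0],0],[[0.65,0.6,0],0],[[0.65,0.6,0],0],[[0.6,0.6,0],0],[[0,0,0.5],0],[[0,0,0.5],0],[[0,0,0],0],[[0,0,0],0]]' >/dev/null
python3 - <<'E'
from h import *
import cv2
snap('side','s2.png');a=cv2.imread('pics/s2.png')[140:370,190:440];cv2.imwrite('pics/s2c.png',cv2.resize(a,None,fx=2.5,fy=2.5,interpolation=3))
E
python3 go.py .433 .3235 .034 45
```

```text
t 7.67 pos [0.432  0.3214 0.1389] psi 45.33 tilt 0.04 F [ 0.4 -0.5 -0.2] T [-0.04  0.01  0.01] open 0.0751 gf 0.0
tool mm [  0.8   2.2 104.9] scale units [0.03 0.07 3.5 ]
roll deg 0.32589178192407786
```

View pics/s2c.png

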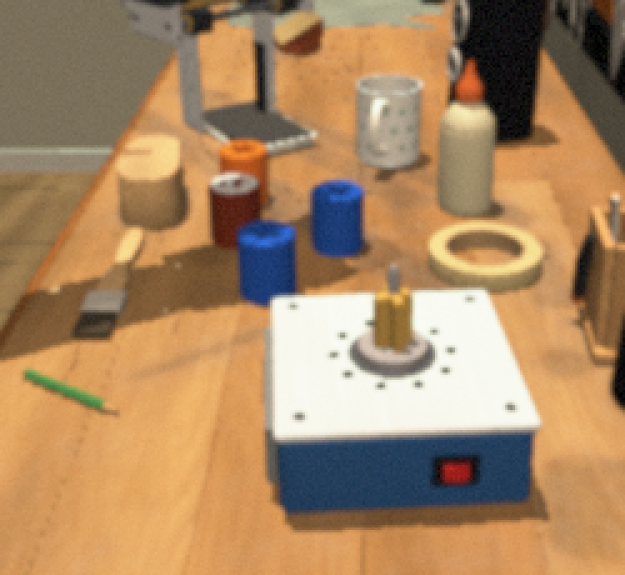

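```bash
python3 -m inch '[[[0.03,0.07,0.6],0],[[0,0,0.6],0],[[0,0,0.6],0],[[0,0,0.6],0],[[0,0,0.5],0],[[0,0,0.3],0],[[0,0,0.3],0],[[0,0,0],0],[[0,0,0],0],[[0,0,0],0]]'; python3 go.py .433 .3235 .034 45
```

```text
time_s: 8.5
ee_pos: [0.4334, 0.3238, 0.0345]
tcp_rot: [1.193, 2.905, 0.002]
ft_force: [-0.1, -0.1, 0.2]
opening: 0.0753
gripper_force: 0.0
t 8.5 pos [0.4334 0.3238 0.0345] psi 45.33 tilt 0.11 F [-0.1 -0.1  0.2] T [-0.07  0.   -0.04] open 0.0753 gf 0.0
tool mm [ 0.1 -0.4  0.5] scale units [ 0.   -0.01  0.02]
roll deg 0.3341508034213305
```

```bash
python3 -m inch '[[[0,0,0],0],[[0,0,0],0],[[0,0,0],0],[[0,0,0],0],[[0,0,0],0],[[0,0,0],0],[[0,0,0],0],[[0,0,0],0],[[0,0,0],0],[[0,0,0],0]]' 0.3 25; python3 go.py .433 .3235 .034 45
```

```text
time_s: 9.33
ee_pos: [0.4325, 0.3234, 0.0338]
tcp_rot: [-1.194, -2.906, 0.0]
ft_force: [-2.0, -2.8, 6.9]
opening: 0.0522
gripper_force: 25.0
t 9.33 pos [0.4325 0.3234 0.0338] psi 45.34 tilt 0.01 F [-2.  -2.8  6.9] T [-0.41  0.47 -0.05] open 0.0522 gf 25.000785919837654
tool mm [-0.3  0.4 -0.2] scale units [-0.01  0.01 -0.01]
roll deg 0.34263287128681696
```

```bash
python3 -m inch '[[[0,0,-0.4],0],[[0,0,-0.9],0],[[0,0,-0.9],0],[[0,0,-0.9],-0.143],[[0,0,-0.9],-0.143],[[0,0,-0.9],-0.143],[[0,0,-0.7],-0.143],[[0,0,0],-0.143],[[0,0,0],-0.143],[[0,0,0],0]]'; python3 go.py .5763 .0153 .19 84
```

```text
time_s: 10.17
ee_pos: [0.4324, 0.3235, 0.202]
tcp_rot: [0.163, 3.137, 0.001]
ft_force: [0.2, -0.4, -2.1]
opening: 0.0516
gripper_force: 25.0
t 10.17 pos [0.4324 0.3235 0.202 ] psi 84.06 tilt 0.06 F [ 0.2 -0.4 -2.1] T [0.02 0.03 0.02] open 0.0516 gf 24.997778325341642
tool mm [-175.  -291.7   12. ] scale units [-5.83 -9.72  0.4 ]
roll deg 0.059035971298172285
```

```bash
python3 -m inch '[[[-0.3,-0.5,0],0],[[-0.45,-0.75,0],0],[[-0.45,-0.75,0],0],[[-0.45,-0.75,0],0],[[-0.45,-0.75,0],0],[[-0.45,-0.75,0],0],[[-0.45,-0.75,0],0],[[-0.45,-0.75,0],0],[[-0.45,-0.75,0],0],[[-0.45,-0.75,0],0]]'>/dev/null
python3 -m inch '[[[-0.45,-0.75,0],0],[[-0.45,-0.75,0],0],[[-0.45,-0.75,0],0],[[-0.13,-0.22,0],0],[[0,0,0],0],[[0,0,0],0],[[0,0,0],0],[[0,0,0],0],[[0,0,0],0],[[0,0,0],0]]'>/dev/null
python3 go.py .5763 .0153 .19 84
python3 - <<'E'
from h import *
import cv2
snap('side','s3.png');snap('top','t3.png')
a=cv2.imread('pics/s3.png')[130:330,270:430];b=cv2.imread('pics/t3.png')[100:300,340:500];cv2.imwrite('pics/s3c.png',np.hstack([cv2.resize(i,None,fx=2.5,fy=2.5,interpolation=3) for i in(a,b)]))
for n in('side','top'):
  for d in ctrl.tip_of('drum',n)[:5]: print(n,d['p'],np.round(d['pixel'],1),back(n,d['pixel'],.168))
E
```

```text
t 11.83 pos [0.5754 0.0158 0.2015] psi 84.0 tilt 0.01 F [-0.1 -0.1 -1.8] T [0.03 0.03 0.01] open 0.0518 gf 24.99939450994134
tool mm [-0.9 -0.4 11.5] scale units [-0.03 -0.01  0.38]
roll deg 0.001958795099412214
side 0.71 [297.6 255. ] [ 0.50257056 -0.06618137  0.168     ]
side 0.67 [325.1 239.1] [ 0.54091587 -0.01723161  0.168     ]
side 0.64 [346.3 228.9] [0.57459401 0.01843921 0.168     ]
side 0.62 [286.4 217.8] [0.47265718 0.06198968 0.168     ]
top 0.98 [244.  251.7] [0.41753297 0.38860189 0.168     ]
top 0.85 [290.7 203.4] [0.50942192 0.29951018 0.168     ]
top 0.76 [329.2 230.3] [0.4560918  0.22585748 0.168     ]
top 0.68 [433.4 166.1] [0.5807419  0.01692245 0.168     ]
```

View pics/s3c.png

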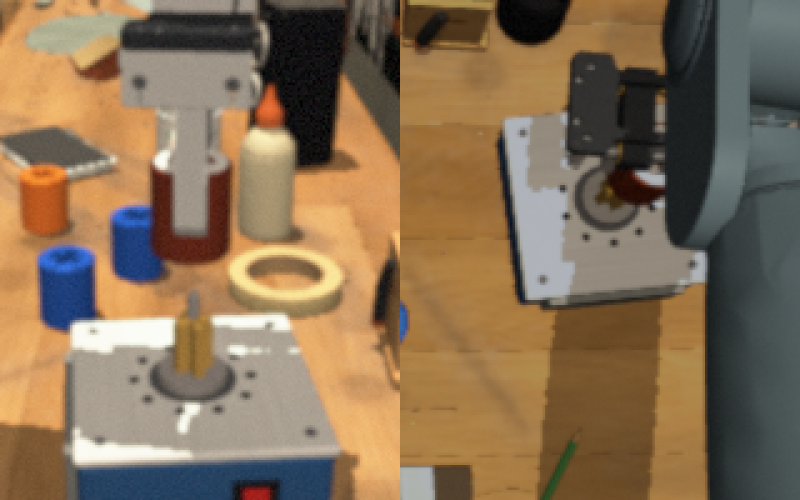

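```bash
python3 - <<'E'
from fit import *
I=cv2.imread('pics/s3.png').astype(float)
r=(I[:,:,2]-I[:,:,0])/I[:,:,2].clip(20)
# drum red edges, subpixel, per row
for row in range(198,231,4):
    l=(r[row,325:370]>.45)&(I[row,325:370,2]<170); ix=np.flatnonzero(l); print(row,325+ix.min(),325+ix.max(),325+(ix.min()+ix.max())/2,end=' | ')
print()
for row in range(258,278,3):
    w=np.clip((r[row,335:361]-.3)/.2,0,1);print(row,w.sum().round(1),(w*np.arange(335,361)).sum()/w.sum().round(2),end=' | ')
print()
for z in(.17,.2,.22): print('drum pred',proj('side',[.5754,.0158,z]))
for z in(.137,.118,.1,.08): print('spl pred',proj('side',[.5763,.0153,z]))
t=np.linspace(0,2*np.pi,60);q=np.array([proj('side',[.5754+.026*np.cos(k),.0158+.026*np.sin(k),.1675]) for k in t]);print('bottom rim row pred',q[:,1].max(),'cols',q[:,0].min(),q[:,0].max())
print('red bottom', [ (c,np.flatnonzero((r[:245,c]>.45)&(I[:245,c,2]<170)).max()) for c in(338,346,354)])
E
```

```text
198 329 363 346.0 | 202 330 362 346.0 | 206 330 365 347.5 | 210 330 363 346.5 | 214 332 362 347.0 | 218 332 362 347.0 | 222 331 362 346.5 | 226 331 362 346.5 | 230 332 361 346.5 | 
258 13.1 346.97157974906804 | 261 14.5 347.25645823911617 | 264 14.6 347.2323067057032 | 267 14.4 347.0760137426804 | 270 15.5 346.49417636902905 | 273 16.0 346.94968717413974 | 276 15.0 346.47489724814886 | 
drum pred [346.87144354 228.5013272 ]
drum pred [347.09199622 211.3823783 ]
drum pred [347.24352826 199.62070198]
spl pred [347.19888279 246.78990193]
spl pred [347.06210671 256.92778135]
spl pred [346.93526353 266.32943138]
spl pred [346.79734645 276.55188187]
bottom rim row pred 237.31599587721826 cols 330.7191719521429 363.09737327437085
red bottom [(338, np.int64(241)), (346, np.int64(244)), (354, np.int64(235))]
```

```bash
python3 -m inch '[[[-0.04,-0.01,0.3],0],[[0,0,0.3],0],[[0,0,0.2],0],[[0,0,0.15],0],[[0,0,0.15],0],[[0,0,0.1],0],[[0,0,0.1],0],[[0,0,0.1],0],[[0,0,0.1],0],[[0,0,0],0]]'
python3 go.py .5765 .0153 .156 84
```

```text
time_s: 12.87
ee_pos: [0.5765, 0.0147, 0.1558]
tcp_rot: [-0.166, -3.136, -0.0]
ft_force: [0.4, 0.7, -1.8]
opening: 0.0523
gripper_force: 25.0
t 12.87 pos [0.5765 0.0147 0.1558] psi 83.95 tilt 0.05 F [ 0.4  0.7 -1.8] T [ 0.   -0.04 -0.04] open 0.0523 gf 24.99937165528536
tool mm [ 0.1  0.6 -0.2] scale units [ 0.    0.02 -0.01]
roll deg -0.051231153802831386
```

```bash
python3 -m inch '[[[0,0.02,0.04],0],[[0,0,0.04],0],[[0,0,0.04],0],[[0,0,0.04],0],[[0,0,0.04],0],[[0,0,0.04],0],[[0,0,0],0],[[0,0,0],0],[[0,0,0],0],[[0,0,0],0]]'
python3 go.py .5765 .0153 .148 84
```

```text
time_s: 13.7
ee_pos: [0.5769, 0.0152, 0.1493]
tcp_rot: [0.166, 3.137, -0.0]
ft_force: [0.4, 0.1, -2.6]
opening: 0.0522
gripper_force: 25.0
t 13.7 pos [0.5769 0.0152 0.1493] psi 83.95 tilt 0.01 F [ 0.4  0.1 -2.6] T [ 0.01 -0.05 -0.06] open 0.0522 gf 24.999281242489815
tool mm [0.4 0.1 1.3] scale units [0.01 0.   0.04]
roll deg -0.04869344431035927
```

```bash
python3 -m inch '[[[0,0,0.06],0],[[0,0,0.06],0],[[0,0,0.06],0],[[0,0,0.06],0],[[0,0,0.06],0],[[0,0,0.06],0],[[0,0,0],0],[[0,0,0],0],[[0,0,0],0],[[0,0,0],0]]'
python3 go.py .5765 .0153 .138 84
```

```text
time_s: 14.53
ee_pos: [0.5771, 0.0152, 0.1382]
tcp_rot: [0.166, 3.137, 0.0]
ft_force: [3.1, 0.1, -4.2]
opening: 0.052
gripper_force: 25.0
t 14.53 pos [0.5771 0.0152 0.1382] psi 83.95 tilt 0.03 F [ 3.1  0.1 -4.2] T [ 0.17 -0.79  0.03] open 0.052 gf 24.997977423481643
tool mm [0.6 0.  0.2] scale units [0.02 0.   0.01]
roll deg -0.05179470993709856
```

```bash
python3 -m inch '[[[-0.015,0,0.1],0],[[0,0,0.1],0],[[0,0,0.1],0],[[0,0,0.1],0],[[0,0,0.1],0],[[0,0,0.1],0],[[0,0,0.1],0],[[0,0,0.05],0],[[0,0,0],0],[[0,0,0],0]]'
python3 go.py .5765 .0153 .106 84
```

```text
time_s: 15.37
ee_pos: [0.5773, 0.0152, 0.1155]
tcp_rot: [-0.166, -3.137, -0.0]
ft_force: [2.4, 0.3, -3.3]
opening: 0.0517
gripper_force: 25.0
t 15.37 pos [0.5773 0.0152 0.1155] psi 83.95 tilt 0.01 F [ 2.4  0.3 -3.3] T [ 0.17 -0.56  0.05] open 0.0517 gf 24.99845600221306
tool mm [0.8 0.  9.5] scale units [0.03 0.   0.32]
roll deg -0.050154700724419854
```

```bash
python3 -m inch '[[[0,0,0.05],0],[[0,0,0.05],0],[[0,0,0.05],0],[[0,0,0.05],0],[[0,0,0.04],0],[[0,0,0.04],0],[[0,0,0.04],0],[[0,0,0],0],[[0,0,0],0],[[0,0,0],0]]' - 40
python3 go.py .5765 .0153 .106 84
```

```text
time_s: 16.2
ee_pos: [0.5775, 0.0151, 0.1072]
tcp_rot: [0.166, 3.137, -0.0]
ft_force: [-2.0, 0.7, 5.0]
opening: 0.0517
gripper_force: 40.0
t 16.2 pos [0.5775 0.0151 0.1072] psi 83.96 tilt 0.01 F [-2.   0.7  5. ] T [0.16 0.37 0.06] open 0.0517 gf 40.001761531457305
tool mm [1.  0.1 1.2] scale units [0.03 0.   0.04]
roll deg -0.04336431571977073
```

```bash
python3 -m inch '[[[0,0,0.04],0],[[0,0,0.03],0],[[0,0,0.03],0],[[0,0,0.03],0],[[0,0,0],0],[[0,0,0],0],[[0,0,0],0],[[0,0,0],0],[[0,0,0],0],[[0,0,0],0]]'
python3 go.py .5765 .0153 .106 84
```

```text
time_s: 17.03
ee_pos: [0.5778, 0.0151, 0.1057]
tcp_rot: [-0.165, -3.137, 0.001]
ft_force: [-9.2, 1.0, 20.1]
opening: 0.0517
gripper_force: 40.0
t 17.03 pos [0.5778 0.0151 0.1057] psi 83.97 tilt 0.03 F [-9.2  1.  20.1] T [ 0.33  1.61 -0.03] open 0.0517 gf 40.00572633929551
tool mm [ 1.3  0.1 -0.3] scale units [ 0.04  0.   -0.01]
roll deg -0.0270152623721458
```

```bash
python3 - <<'E'
from h import *
import cv2
snap('side','s4.png');a=cv2.imread('pics/s4.png')[180:340,270:430];cv2.imwrite('pics/s4c.png',cv2.resize(a,None,fx=3.5,fy=3.5,interpolation=3))
E
```

```text
(no output)
```

View pics/s4c.png

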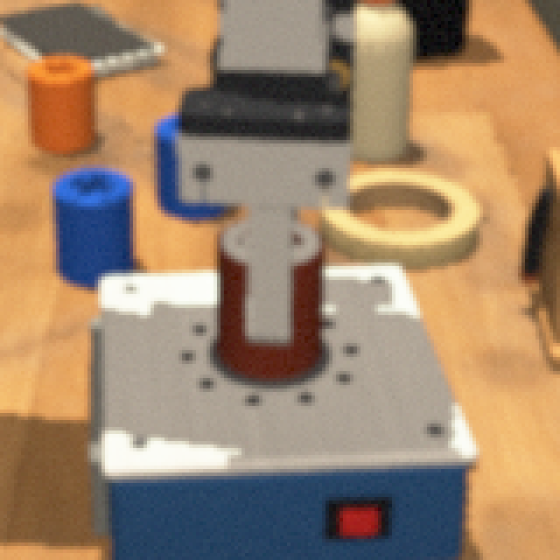

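The picture shows the drum upright and seated on the plate, with its base around crop (270,370). The drawer is shut and the fingers are on the drum. The force is 22 N at the expected stop height, so I'm handing in.

```bash
python3 -c "
from rig import ctrl
print(ctrl.job_done())"
```

```text
the job is handed in; nothing more can be done
None
```

I handed the job in at about 17 s with the dust drawer shut and the drum meshed on the spindle. The gripper is still holding the drum pressed down on the plate's stop, and the bystanders were not touched; no verdict came back at hand-in.

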